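Clamp the tube and hold the index plunger out

TASK

The brass tube is already lying in the cradle of the indexing fixture. Swing the fixture's clamp arm fully down onto the tube, then pull the sprung index plunger fully up and finish while still holding it there, its pin clear of the hole, so that I can turn the plate by hand. Keep the tube in its cradle and leave the other things on the bench alone.

Things in the scene. Friction and masses are not known exactly. Their poses are not given: they have to be found in the camera images.
- fixture: Fixed grey base plate 220 (x) x 240 (y) x 12 mm with a round aluminium plate (170 mm wide, top at z 32, centre x 0, y +25 mm) and a ring of holes. Two V blocks on it cradle the tube. A grey post and arm at the -y side carry the plunger's barrel. Origin: centre of the base's underside, on the bench; x points away from the robot, y to its left, turned by up to 0.45 rad of yaw.
- clamp (a joint): Hinge of the clamp arm in rad. 0: fully down, its pad resting on the tube, arm level; grows as the arm swings up, 0.75 to 1.1 at the start. Stiff hinge (0.25 N m of friction): it stays where it is left. Spans -0.03 to 1.5, but the tube stops it at 0.
- clamp_bar (a point): Centre of the clamp's handle: black round cross bar, diameter 16 mm, 90 mm long along the fixture's y, at the free end of the steel clamp arm. The arm (16 mm wide, 12 mm thick) meets the bar's middle, so fingers can pinch the bar from 8 to 45 mm off the middle on either side. Clamp down: bar centre at x -70, y +25, z 80 mm of the fixture.
- clamp_hinge (a point): Point on the clamp's hinge axis (parallel to the fixture's y), at x +65, y +25, z 80 mm of the fixture. The bar's centre moves on an arc of radius 135 mm about it: at joint value a it lies 135*cos(a) mm towards the fixture's -x and 135*sin(a) mm above the hinge.
- plunger (a joint): Lift of the index plunger in m: 0 seated in its hole, 0.018 pulled fully up against its stop. Its spring pulls it back down with about 5 N at 0 and 11 N at 0.018, and it snaps home when let go. The pin sits 12 mm deep in the hole.
- plunger_knob (a point): Middle of the plunger's knob: black upright round knob, diameter 26 mm, 24 mm tall (12 mm above and below this point), on an 8 mm steel pin. Seated it lies at x 0, y -47, z 107 mm of the fixture; the top of the barrel (diameter 24 mm) is at z 85 mm, 10 mm under the knob. It moves straight up.
- pin_hole (a point): Mouth of the plate's hole in which the plunger's pin is seated, at x 0, y -47, z 32 mm of the fixture.
- tube: Brass tube, diameter 22 mm, 80 mm long, about 0.09 kg, loose in the V cradle along the fixture's y. Origin: its centre, at x 0, about y +25, z 58 mm of the fixture; its y axis runs along it.
- flux_bottle: Bystander: white plastic bottle, diameter 46 mm, 115 mm tall, standing near the fixture. Origin: centre of its underside.
- tip_cleaner: Bystander: brass dish of wire wool, diameter 68 mm, about 35 mm tall. Origin: centre of its underside.
- pipe_collar: Bystander: steel collar lying flat, outer diameter 48 mm, bore 32 mm, 18 mm high. Origin: centre of its underside.

How it is judged:
On the way:
1. the clamp arm is fully down on the tube while the plunger is still seated (value of joint clamp below 0.05 rad and value of joint plunger below 0.004 m), for 0.2 s.
At the end, for the whole second after the job is handed in: The gripper's fingers hold the plunger pulled up by at least 15 of its 18 mm (pin clear of the hole), pressing on it with over 3 N; the clamp is within 0.05 rad of fully down; the tube is within 12 mm of where it lay in the cradle (value of joint plunger above 0.015 m and contact force between the fingers and plunger above 3 N and value of joint clamp below 0.05 rad and distance of tube from where it was at the start of the episode below 0.012 m); the arm keeps its last pose, push and grip.
It fails at once if the plunger is pulled out of its hole before the clamp is down (value of joint plunger above 0.01 m and value of joint clamp above 0.1 rad).
It fails at once if the flux bottle is disturbed (distance of flux_bottle from where it was at the start of the episode above 0.02 m or angle between flux_bottle's own z axis and vertical above 0.5 rad).
It fails at once if the tip cleaner is disturbed (distance of tip_cleaner from where it was at the start of the episode above 0.02 m or angle between tip_cleaner's own z axis and vertical above 0.5 rad).
It fails at once if the pipe collar is disturbed (distance of pipe_collar from where it was at the start of the episode above 0.02 m or angle between pipe_collar's own z axis and vertical above 0.5 rad).
It also fails if it takes over 42 s, if anything falls off the work surface, if the arm or the gripper's body presses on something with over 40 N, if the wrist force passes 120 N, or if a joint passes its speed limit or range.

ROBOT

A 6-joint arm with a two-finger parallel gripper is mounted at the origin on the work surface. World frame = base frame: x ahead of the robot, y to its left, z up, the work surface at z = 0. Lengths are in m, angles in rad, forces in N, time in s.
With the tool pointing down it reaches from about 0.225 to 0.875 m from the base axis. Payload 3.4 kg.
Tool frame: the origin (TCP) lies between the finger pads; the fingertips stand 11 mm ahead of it and the grasp point (between the pads) lies 8 mm behind it; z points along the fingers, y is the line along which they close (so a half turn about z gives the same grasp; the last joint's range is limited). The gripper opens to 85 mm and grips with 20 to 120 N. Pads are 22 mm wide; open, the fingers measure 114 mm over their backs; the gripper's body (76 mm by 85 mm) begins 54 mm behind the grasp point. The pads swing forward as they close: fully open they stand 13 mm farther back than shut.
Start: joints at [1.019, 0.276, 1.505, -0, 1.361, -0.121], TCP at [0.24, 0.522, 0.242] pointing down, gripper open.
Joint ranges: [-2.89, 2.89], [-0.75, 2.08], [0.22, 2.7], [-1.18, 4.32], [0.11, 2.71], [-2.7, 2.7]. Speed limits (rad/s): [2.57, 2.57, 3.14, 3.14, 3.14, 3.14].

INTERFACE

Orientations are given as a unit quaternion [w, x, y, z].
In Python, from rig import sensors, eyes, manip gives the robot as it stands.
- The arm moves only by the tool drive_tool, never from a script. Its argument "deltas" is a list of rows, each an object with "linear": the shift along the world's x, y, z in mm, a list of three; "twist": the turn about the world's z in degrees; "claw": the opening, from 0 (shut) to 1 (fully open). In form: [{"linear": [tx, ty, tz], "twist": twist, "claw": claw}, ...]. A call has 1 to 12 rows; each row is the pose to reach, as a shift and turn from the pose commanded when the call began; what a row does not reach only later rows make up. A row lasts 1/12 s, in which the tool goes at most 41.7 mm and 7.16 degrees, less where a joint would pass 70% of its speed; a pose out of reach is approached as far as the arm can. A call with a gripper value outside its range is refused whole. The fingers move at their own pace and stop on an object; "squeeze" is the grip in N (left out, the last holds). Time passes only in rows, so rows that repeat a pose let the fingers close. It gives the time, the measured TCP pose, the force, the opening and the grip force at its end, in the units of the state.
- sensors.get_state(): the state, without advancing time (a new reading comes with each control period).
- eyes.get_image(name): name is "side" or "top" or "wrist"; returns the picture (420x560x3 uint8, red, green, blue); there is no depth.
- eyes.camera_model(name): a dict with "intrinsics" (3x3 intrinsics, pixels), "dist" ([k1, k2, p1, p2, k3] as OpenCV has them; the pictures are not rectified), "R" (3x3) and "t" (3): a world point X has camera coordinates R X + t. Camera axes: x right, y down, z forward; pixel columns grow to the right and rows downward; lengths in m; the calibration is good to about 2 mm. A picture is of the moment at which its call begins: read the wrist's pose just before it. camera_model takes no time and is no camera call; for the wrist camera it gives the pose at the moment of the call.
- manip.sign_off(): hands the job in; it is judged then, once.
The state is a dict: "clock": time; "qpos": joint angles; "qd": joint speeds; "effort": joint torques, N m; "position": TCP position; "ee_rot": TCP orientation; "contact_force": force on the tool from outside, world axes, zero at the start; "moment": the same for the moment, N m; "width": finger opening in m; "gripper_force": force on a finger pad.
Only numpy, scipy, OpenCV 4.12 (cv2) and the standard library are available. Lean on these libraries where they do the work, as an engineer would, in place of code of your own. Each camera call takes 0.05 s, during which the arm holds its last target. There are 200 camera calls.

## Working session

There is one attempt and no reset: what is moved stays moved. The work goes in short steps, Python scripts to look and compute and a tool call to move; the robot and the scene stay as the last step left them, time stands still between calls to the robot, and variables do not carry over. Pictures are saved under pics/ and viewed, at most 10 in all, crops included, and the job is handed in when it is done.

Besides the shell and the picture viewer there is one more tool, called after ">>>" as name(argument=value, ...) on one line, values as JSON. drive_tool: Moves the arm, as the interface text tells. Its arguments: {"type":"object","properties":{"deltas":{"type":"array","items":{"type":"object","properties":{"linear":{"type":"array","items":{"type":"number"}},"twist":{"type":"number"},"claw":{"type":"number"}}}},"squeeze":{"type":"number"}},"required":["deltas"]}

```bash
mkdir -p pics; python3 - <<'E'
from rig import sensors, eyes
import cv2
for n in ("top","side"):
    cv2.imwrite(f"pics/{n}0.png", eyes.get_image(n)[:,:,::-1])
s=sensors.get_state();print(s["clock"],s["position"],s["ee_rot"],s["width"])
for n in ("top","side"):
    m=eyes.camera_model(n);print(n,m)
E
```

```text
0.1 [0.23987382 0.52207062 0.2415106 ] [-2.84755724e-04  2.13740095e-01  9.76890196e-01 -7.97171979e-04] 0.0851135347093008
top {'intrinsics': array([[464.73941985,   0.        , 273.99018074],
       [  0.        , 464.73941985, 208.91661573],
       [  0.        ,   0.        ,   1.        ]]), 'dist': array([-0.11471494,  0.        ,  0.        ,  0.        ,  0.        ]), 'R': array([[-0.02068108, -0.99974167, -0.00942813],
       [-0.99291907,  0.02164148, -0.11680484],
       [ 0.11697871,  0.00694572, -0.99311013]]), 't': array([0.09719145, 0.61667047, 1.08246597])}
side {'intrinsics': array([[412.40829968,   0.        , 274.61076819],
       [  0.        , 412.40829968, 207.0204413 ],
       [  0.        ,   0.        ,   1.        ]]), 'dist': array([0.03721023, 0.        , 0.        , 0.        , 0.        ]), 'R': array([[-0.96393657, -0.26609475, -0.00445823],
       [-0.17732577,  0.65467944, -0.73481317],
       [ 0.19844864, -0.70752273, -0.67825491]]), 't': array([0.6262336 , 0.13213991, 0.75994194])}
```

View pics/top0.png

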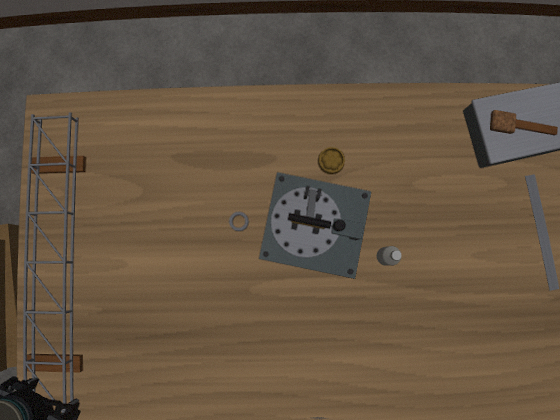

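View pics/side0.png

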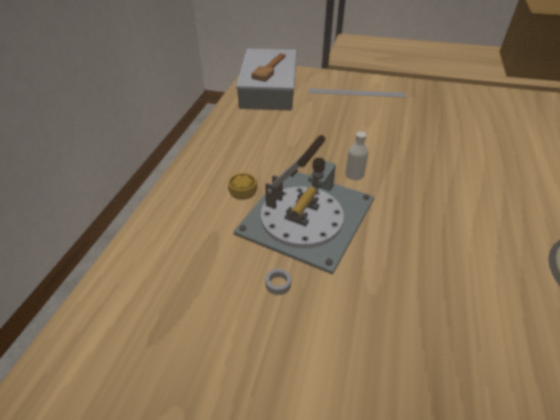

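The top view shows base corners near (277,173), (370,191), (355,278), (260,259), the knob at (339,225), and the raised bar from (289,216) to (330,225). In the side view the bar runs from (303,162) to (323,140) and the knob is near (319,165). Next I compute the fixture pose.

```bash
cat > h.py <<'E'
import numpy as np, cv2
from rig import sensors, eyes
def ray(m,px):
    p=cv2.undistortPoints(np.array([[px]],float),m["intrinsics"],m["dist"])[0,0]
    R=np.array(m["R"]);return -R.T@m["t"], R.T@np.array([p[0],p[1],1.])
def onz(m,px,z):
    c,d=ray(m,px);return c+d*(z-c[2])/d[2]
def tri(m1,p1,m2,p2):
    c1,d1=ray(m1,p1);c2,d2=ray(m2,p2)
    s=np.linalg.lstsq(np.c_[d1,-d2],c2-c1,rcond=None)[0]
    a,b=c1+s[0]*d1,c2+s[1]*d2;return (a+b)/2,np.linalg.norm(a-b)
def proj(m,X):
    return cv2.projectPoints(np.array([X],float),cv2.Rodrigues(np.array(m["R"]))[0],np.array(m["t"]),m["intrinsics"],m["dist"])[0][0,0]
E
python3 - <<'E'
from h import *
np.set_printoptions(precision=4,suppress=True)
T=eyes.camera_model("top");S=eyes.camera_model("side")
# corners FL, FR, NR, NL
L=np.array([[.11,.12],[.11,-.12],[-.11,-.12],[-.11,.12]])
W=np.array([onz(T,p,.012)[:2] for p in [(277,173),(370,191),(355,278),(260,259)]])
c=W.mean(0);A=L-L.mean(0);B=W-c
yaw=np.arctan2((A[:,0]*B[:,1]-A[:,1]*B[:,0]).sum(),(A*B).sum())
R=np.array([[np.cos(yaw),-np.sin(yaw)],[np.sin(yaw),np.cos(yaw)]])
print("c",c,"yaw",yaw,"res",B-A@R.T)
f=lambda x,y:c+R@[x,y]
print("knob pred",f(0,-.047)); k=tri(T,(339,225),S,(319,165));print("knob tri",k)
print("knob onz",onz(T,(339,225),.119))
h=np.array([*f(.065,.025),.08]);print("hinge",h)
top=np.array([309.5,220.5])
for a in np.arange(.75,1.11,.05):
    b=[*f(.065-.135*np.cos(a),.025),.08+.135*np.sin(a)]
    print(round(a,2),np.array(b),proj(T,b),proj(S,b))
for n,p,q in [("bottle",(395,255),(361,137)),("tip",(331,160),(243,183)),("collar",(239,221),(278,281))]: print(n,tri(T,p,S,q))
E
```

```text
c [ 0.58  -0.017] yaw -0.21510445312905072 res [[-0.0019 -0.0018]
 [-0.0008  0.003 ]
 [ 0.0013  0.0017]
 [ 0.0013 -0.0029]]
knob pred [ 0.57   -0.0629]
knob tri (array([ 0.5714, -0.0622,  0.1038]), np.float64(0.0008791833482951077))
knob onz [ 0.5698 -0.0602  0.119 ]
hinge [ 0.6488 -0.0065  0.08  ]
0.75 [0.5523 0.0146 0.172 ] [307.0583 231.9721] [324.1848 161.079 ]
0.8 [0.5569 0.0136 0.1768] [307.6184 229.6061] [321.9547 158.1788]
0.85 [0.5618 0.0126 0.1814] [308.1967 227.1176] [319.5842 155.3409]
0.9 [0.5668 0.0114 0.1857] [308.7915 224.5135] [317.0808 152.5757]
0.95 [0.5721 0.0103 0.1898] [309.4009 221.8013] [314.4528 149.8932]
1.0 [0.5776 0.0091 0.1936] [310.023  218.9892] [311.7088 147.3031]
1.05 [0.5832 0.0079 0.1971] [310.6557 216.0859] [308.8584 144.8149]
1.1 [0.589  0.0066 0.2003] [311.2968 213.1009] [305.9114 142.4375]
bottle (array([ 0.5008, -0.1863,  0.1049]), np.float64(0.0008943451684473154))
tip (array([ 0.7396, -0.0593,  0.0224]), np.float64(0.0010822242508600002))
collar (array([0.595 , 0.1715, 0.0052]), np.float64(0.0017547000412324874))
```

>>> drive_tool(deltas=[{"linear": [20,-30,10],"twist": 2,"claw": 0},{"linear": [44,-67,18],"twist": 4,"claw": 0},{"linear": [66,-101,18],"twist": 6,"claw": 0},{"linear": [88,-135,18],"twist": 8,"claw": 0},{"linear": [110,-169,18],"twist": 10,"claw": 0},{"linear": [132,-203,18],"twist": 12,"claw": 0},{"linear": [154,-237,18],"twist": 12.3,"claw": 0},{"linear": [176,-271,18],"twist": 12.3,"claw": 0},{"linear": [198,-305,18],"twist": 12.3,"claw": 0},{"linear": [220,-339,18],"twist": 12.3,"claw": 0},{"linear": [242,-373,18],"twist": 12.3,"claw": 0},{"linear": [242,-373,18],"twist": 12.3,"claw": 0}])

```text
clock: 1.1
position: [0.4861, 0.1434, 0.2598]
ee_rot: [0.001, 0.111, 0.994, -0.002]
contact_force: [0.7, -0.1, 0.7]
width: 0.0
gripper_force: 0.0
```

>>> drive_tool(deltas=[{"linear": [22,-34,0],"twist": 0,"claw": 0},{"linear": [44,-68,0],"twist": 0,"claw": 0},{"linear": [66,-102,0],"twist": 0,"claw": 0},{"linear": [82,-128,0],"twist": 0,"claw": 0},{"linear": [92,-139,0],"twist": 0,"claw": 0},{"linear": [92,-139,0],"twist": 0,"claw": 0},{"linear": [92,-139,0],"twist": 0,"claw": 0}])

```text
clock: 1.68
position: [0.5738, 0.011, 0.2596]
ee_rot: [-0.001, 0.108, 0.994, 0.001]
contact_force: [-0.2, 0.6, -0.1]
width: -0.0001
gripper_force: 0.0
```

```bash
python3 - <<'E'
from h import *
m=eyes.camera_model("wrist");s=sensors.get_state()
im=np.hstack([eyes.get_image("wrist")]);cv2.imwrite("pics/w1.png",im[:,:,::-1])
print(s["clock"],s["position"],s["ee_rot"],s["contact_force"],s["width"])
print(proj(m,[.574,.010,.191]),proj(m,[.57,-.0629,.119]),proj(m,s["position"]))
E
```

```text
1.6833 [0.57375128 0.01095329 0.25963207] [-1.07583225e-03  1.08338816e-01  9.94113259e-01  6.09812320e-04] [-0.22077356  0.56566076 -0.13083245] -0.0001299506561143357
[280.57210569 229.74522518] [202.77115579 217.70112157] [282.08744209 274.32527399]
```

View pics/w1.png

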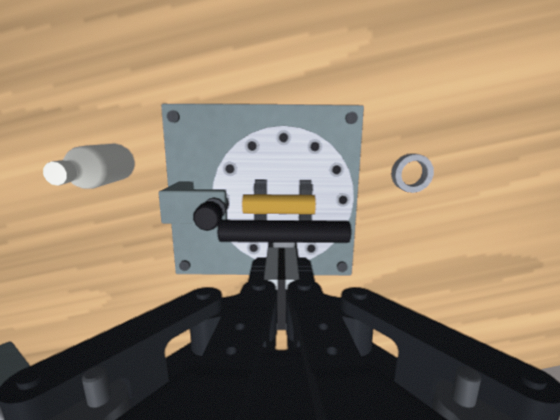

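The bar's centre is at (284,231) against a predicted (281,230), and the knob top is at (208,215). The pose estimate holds, so I push the bar down along its arc.

>>> drive_tool(deltas=[{"linear": [0,0,-25],"twist": 0,"claw": 0},{"linear": [0,0,-42],"twist": 0,"claw": 0},{"linear": [-4,0,-52],"twist": 0,"claw": 0},{"linear": [-11,1,-58],"twist": 0,"claw": 0},{"linear": [-17,2,-64],"twist": 0,"claw": 0},{"linear": [-26,4,-74],"twist": 0,"claw": 0},{"linear": [-34,6,-84],"twist": 0,"claw": 0},{"linear": [-41,8,-96],"twist": 0,"claw": 0},{"linear": [-46,9,-108],"twist": 0,"claw": 0},{"linear": [-51,10,-121],"twist": 0,"claw": 0},{"linear": [-54,11,-134],"twist": 0,"claw": 0},{"linear": [-54,11,-134],"twist": 0,"claw": 0}])

```text
clock: 2.73
position: [0.5163, 0.0238, 0.1246]
ee_rot: [-0.003, 0.107, 0.994, 0.0]
contact_force: [-1.0, -0.1, 0.1]
width: 0.0001
gripper_force: 0.0
```

>>> drive_tool(deltas=[{"linear": [-2,0,-10],"twist": 0,"claw": 0},{"linear": [-3,0,-18],"twist": 0,"claw": 0},{"linear": [-3,0,-24],"twist": 0,"claw": 0},{"linear": [-3,0,-26],"twist": 0,"claw": 0},{"linear": [-3,0,-26],"twist": 0,"claw": 0}])

```text
clock: 3.15
position: [0.5169, 0.0218, 0.1]
ee_rot: [-0.0, 0.108, 0.994, 0.0]
contact_force: [0.4, 1.3, 0.1]
width: 0.0001
gripper_force: 0.0
```

```bash
python3 - <<'E'
from h import *
im=eyes.get_image("side")[100:280,200:420];w=eyes.get_image("wrist")
im=cv2.resize(im,None,fx=2.33,fy=2.33);
cv2.imwrite("pics/s2.png",np.hstack([cv2.resize(im,(400,330)),cv2.resize(w,(400,330))])[:,:,::-1])
E
```

```text
(no output)
```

View pics/s2.png

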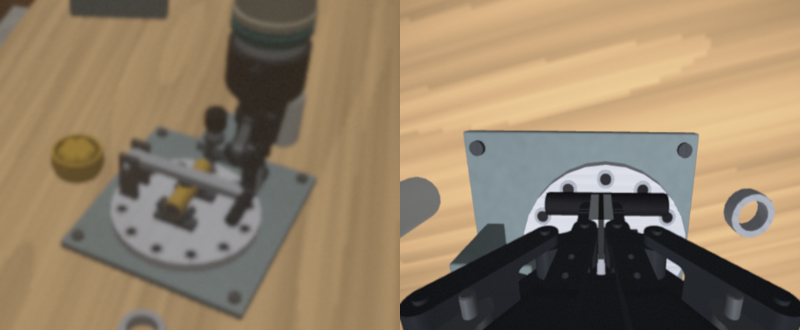

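The clamp arm looks nearly level, with the fingers on the bar. I press a little further until the force rises.

>>> drive_tool(deltas=[{"linear": [0,0,-1],"twist": 0,"claw": 0},{"linear": [0,0,-2],"twist": 0,"claw": 0},{"linear": [0,0,-3],"twist": 0,"claw": 0},{"linear": [0,0,-3],"twist": 0,"claw": 0},{"linear": [0,0,-3],"twist": 0,"claw": 0}])

```text
clock: 3.67
position: [0.5176, 0.0214, 0.0978]
ee_rot: [0.001, 0.108, 0.994, 0.0]
contact_force: [0.0, 0.4, 4.0]
width: -0.0
gripper_force: 2.0
```

>>> drive_tool(deltas=[{"linear": [0,0,-1],"twist": 0,"claw": 0},{"linear": [0,0,-2],"twist": 0,"claw": 0},{"linear": [0,0,-2],"twist": 0,"claw": 0},{"linear": [0,0,-2],"twist": 0,"claw": 0}])

```text
clock: 4.0
position: [0.5176, 0.0214, 0.0971]
ee_rot: [0.001, 0.108, 0.994, 0.0]
contact_force: [-2.2, -0.6, 13.1]
width: -0.0
gripper_force: 6.5
```

>>> drive_tool(deltas=[{"linear": [0,0,0],"twist": 0,"claw": 0},{"linear": [0,0,0],"twist": 0,"claw": 0},{"linear": [0,0,0],"twist": 0,"claw": 0},{"linear": [0,0,20],"twist": 0,"claw": 0},{"linear": [0,0,50],"twist": 0,"claw": 0},{"linear": [0,0,85],"twist": -7,"claw": 0},{"linear": [0,0,120],"twist": -14,"claw": 0},{"linear": [5,-10,130],"twist": -21,"claw": 0.3},{"linear": [15,-25,130],"twist": -28,"claw": 0.6},{"linear": [25,-40,130],"twist": -35,"claw": 0.7},{"linear": [35,-55,130],"twist": -42,"claw": 0.7},{"linear": [45,-70,130],"twist": -49,"claw": 0.7}])

```text
clock: 5.0
position: [0.5622, -0.0491, 0.2251]
ee_rot: [-0.0, 0.513, 0.858, -0.0]
contact_force: [0.4, -1.3, -0.4]
width: 0.0591
gripper_force: 0.0
```

>>> drive_tool(deltas=[{"linear": [8,-12,0],"twist": -7,"claw": 0.7},{"linear": [8,-12,0],"twist": -14,"claw": 0.7},{"linear": [8,-12,0],"twist": -21,"claw": 0.7},{"linear": [8,-12,0],"twist": -28,"claw": 0.7},{"linear": [8,-12,0],"twist": -35,"claw": 0.7},{"linear": [8,-12,0],"twist": -41,"claw": 0.7},{"linear": [8,-12,0],"twist": -41,"claw": 0.7},{"linear": [8,-12,0],"twist": -41,"claw": 0.7}])

```text
clock: 5.67
position: [0.5699, -0.0605, 0.2249]
ee_rot: [-0.0, 0.778, 0.628, -0.0]
contact_force: [0.9, 0.0, -0.8]
width: 0.0598
gripper_force: 0.0
```

```bash
python3 - <<'E'
from h import *
m=eyes.camera_model("wrist");s=sensors.get_state()
im=eyes.get_image("wrist");cv2.imwrite("pics/w3.png",im[:,:,::-1])
print(s["clock"],s["position"],s["ee_rot"],s["contact_force"],s["width"])
print("knob pred",proj(m,[.571,-.062,.119]),"bar pred",proj(m,[.517,.0223,.08]))
E
```

```text
5.6667 [ 0.56990287 -0.06052953  0.22487645] [-2.95753844e-04  7.78425954e-01  6.27736314e-01 -2.60270972e-04] [ 0.94396715  0.03521699 -0.8449989 ] 0.05975404511837818
knob pred [282.85184023 215.2957656 ] bar pred [201.34320353 124.63070186]
```

View pics/w3.png

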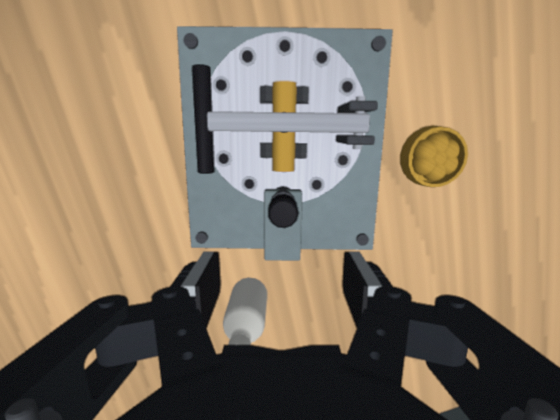

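The clamp is down across the tube. The knob top is at about (284,211) against a predicted (283,215), roughly 2 mm off, so I descend and grip.

>>> drive_tool(deltas=[{"linear": [0,1,-30],"twist": 0,"claw": 0.7},{"linear": [0,1,-60],"twist": 0,"claw": 0.7},{"linear": [0,1,-85],"twist": 0,"claw": 0.7},{"linear": [0,1,-105],"twist": 0,"claw": 0.7},{"linear": [0,1,-115],"twist": 0,"claw": 0.7},{"linear": [0,1,-122],"twist": 0,"claw": 0.7},{"linear": [0,1,-122],"twist": 0,"claw": 0.7},{"linear": [0,1,-122],"twist": 0,"claw": 0.7}])

```text
clock: 6.38
position: [0.5708, -0.0597, 0.104]
ee_rot: [0.001, 0.779, 0.627, 0.0]
contact_force: [0.1, -0.5, -0.2]
width: 0.0595
gripper_force: 0.0
```

>>> drive_tool(squeeze=60, deltas=[{"linear": [0,0,0],"twist": 0,"claw": 0.5},{"linear": [0,0,0],"twist": 0,"claw": 0.4},{"linear": [0,0,0],"twist": 0,"claw": 0.3},{"linear": [0,0,0],"twist": 0,"claw": 0.1},{"linear": [0,0,0],"twist": 0,"claw": 0},{"linear": [0,0,0],"twist": 0,"claw": 0},{"linear": [0,0,0],"twist": 0,"claw": 0},{"linear": [0,0,0],"twist": 0,"claw": 0}])

```text
clock: 7.05
position: [0.5713, -0.0598, 0.1048]
ee_rot: [0.001, 0.779, 0.627, 0.001]
contact_force: [0.6, 0.1, 5.8]
width: 0.0237
gripper_force: 58.8
```

>>> drive_tool(deltas=[{"linear": [0,0,3],"twist": 0,"claw": 0},{"linear": [0,0,6],"twist": 0,"claw": 0},{"linear": [0,0,9],"twist": 0,"claw": 0},{"linear": [0,0,9],"twist": 0,"claw": 0},{"linear": [0,0,9],"twist": 0,"claw": 0}])

```text
clock: 7.47
position: [0.5713, -0.0598, 0.1119]
ee_rot: [0.001, 0.779, 0.627, 0.001]
contact_force: [5.1, -0.5, -6.4]
width: 0.0238
gripper_force: 59.3
```

>>> drive_tool(deltas=[{"linear": [0,0,3],"twist": 0,"claw": 0},{"linear": [0,0,6],"twist": 0,"claw": 0},{"linear": [0,0,9],"twist": 0,"claw": 0},{"linear": [0,0,11],"twist": 0,"claw": 0},{"linear": [0,0,11],"twist": 0,"claw": 0},{"linear": [0,0,11],"twist": 0,"claw": 0}])

```text
clock: 7.97
position: [0.5713, -0.0598, 0.1222]
ee_rot: [0.001, 0.779, 0.627, 0.001]
contact_force: [7.0, -1.3, -11.0]
width: 0.0236
gripper_force: 59.4
```

>>> drive_tool(deltas=[{"linear": [0,0,1],"twist": 0,"claw": 0},{"linear": [0,0,2],"twist": 0,"claw": 0},{"linear": [0,0,2],"twist": 0,"claw": 0},{"linear": [0,0,2],"twist": 0,"claw": 0}])

```text
clock: 8.3
position: [0.5712, -0.0598, 0.123]
ee_rot: [0.0, 0.779, 0.627, 0.0]
contact_force: [8.9, -1.7, -16.9]
width: 0.0239
gripper_force: 60.5
```

```bash
python3 - <<'E'
from h import *
im=eyes.get_image("side")[100:280,200:420];w=eyes.get_image("wrist")
cv2.imwrite("pics/s4.png",np.hstack([cv2.resize(im,(400,330)),cv2.resize(w,(400,330))])[:,:,::-1])
s=sensors.get_state();print(s["position"],s["contact_force"],s["width"],s["gripper_force"])
E
```

```text
[ 0.57123599 -0.05973587  0.1229866 ] [  8.20926285  -2.44601931 -16.64825425] 0.023852128768357312 60.46480113174766
```

View pics/s4.png

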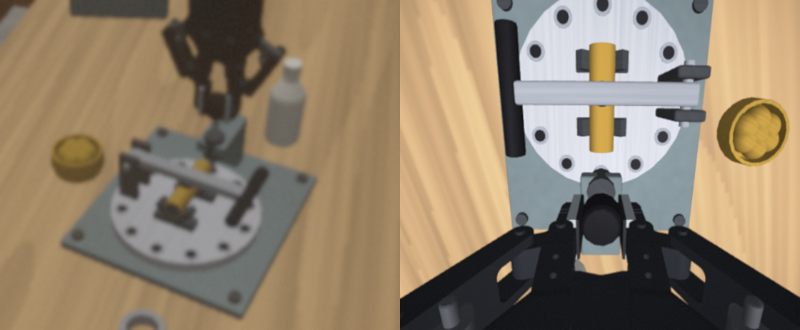

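The knob is held between the pads and pulled up against its stop: the force rose from 11 to 17 N over only 0.8 mm of travel. The clamp is level on the tube, so I hand in.

```bash
python3 -c "
from rig import manip
print(manip.sign_off())"
```

```text
the job is handed in; nothing more can be done
None
```

I swung the clamp fully down onto the tube and handed the job in with the gripper holding the index plunger up against its stop; sign-off returned no verdict, but the last picture shows the tube in its cradle.

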